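# Fit the access panel of a thermocouple junction case and hold it down

## Task

The loose access panel is standing on its pop-up springs on top of the instrument case. Push it home against both raised lips so that its edges are square to them, turn its quarter-turn wing fastener until the wing is in line with the index lines, then press the panel flat onto the case and finish still holding it down there, so that I can check the seam before it is locked. Leave everything else on the bench where it is.

Things in the scene. Friction and masses are not known exactly. Their poses are not given: they have to be found in the camera images.
- case: grey instrument case bolted to the bench, 180 (x) by 240 (y) by 70 mm high with a flat top; placed anew each time, it does not move. Origin: centre of its underside. Its x axis points roughly away from the robot, y to the robot's left. Four steel plungers at its x = +-25, y = +-44 mm stand 6 mm above the top and carry the panel; they spring back, fully down with about 7 N in all
- seat (a point): middle of the case's flat top, 70 mm above the bench; axes as the case's. When the panel is home and pressed flat, its origin is here and its axes agree. Here is a slot through the top, 30 mm along y, 12 mm wide, for the fastener's foot
- far_lip (a point): middle of the top edge of the far lip's inner face: a straight raised lip on the case's top, 13 mm high, 8 mm thick, running 75 mm either way along the case's y; face 50 mm from seat towards +x, where the panel's +x edge comes home. A feeler gauge and a brass nut lie on the top beyond it and stay there
- left_lip (a point): middle of the top edge of the left lip's inner face: a straight raised lip on the case's top, 13 mm high, 8 mm thick, running 50 mm either way along the case's x; face 70 mm from seat towards +y, where the panel's +y edge comes home. A panel still pushed hard on a lip drags along it and can hang there by friction when pressed down: ease the push; 10 to 20 N downwards on the fastener seats it flat
- panel: loose aluminium plate 100 (x) by 140 (y) by 4 mm, 0.2 kg with its fastener. Origin: centre of its underside. It starts on the plungers, 6 mm above the case's top, up to 20 mm short of each lip and 0.1 rad askew; only friction holds it. Engraved dark index lines along its y axis either side of the fastener. Pressed with the fastener out of line it stops some 4.5 mm above the top
- wing (a point): on the axis of the quarter-turn fastener, captive in the panel's middle, 18 mm above the panel's underside; x along the wing. The wing: upright steel bar 38 mm long, 10 mm thick, 8 to 27 mm above the panel's underside, on a round flange 44 mm across, 4 mm thick. Below the panel a T-foot 24 by 5 mm, parallel to the wing, reaches 4.5 mm under the panel's underside
- fastener (a joint): turn of the fastener in the panel (rad), counter-clockwise seen from above: 0 = wing across the panel (along its x), 1.57 = wing along the panel's y, in line with the index lines and the slot. Stops at 0 and 1.57; starts at 0.15 to 0.8; friction about 0.02 N m, it stays where it is left
Mind the look-alikes: they are no part of the job. What is shaped like the panel but turquoise or yellow is not meant.

How it is judged:
By the outcome, as a careful person would: the job done as asked, in the order asked, and still so for the second after the job is handed in, while the arm keeps its last pose, push and grip.
It also fails if it takes over 38 s, if anything falls off the work surface, if the arm or the gripper's body presses on something with over 40 N, if the wrist force passes 120 N, or if a joint passes its speed limit or range.

## Robot

A 6-joint arm with a two-finger parallel gripper is mounted at the origin on the work surface. World frame = base frame: x ahead of the robot, y to its left, z up, the work surface at z = 0. Lengths are in mm, angles in rad, forces in N, time in s.
With the tool pointing down it reaches from about 275 to 750 mm from the base axis. Payload 10.2 kg.
Tool frame: the origin (TCP) lies on the centre line of the jaws, within the pads' length; the fingertips stand 19 mm ahead of it and the grasp point (between the pads) is the TCP; z points along the fingers, y is the line along which they close (so a half turn about z gives the same grasp; the last joint's range is limited). The gripper opens to 85 mm and grips with 20 to 120 N. Pads are 22 mm wide; open, the fingers measure 114 mm over their backs; the gripper's body (76 mm by 85 mm) begins 54 mm behind the grasp point. The pads swing forward as they close: fully open they stand 13 mm farther back than shut.
Start: joints at [-1.353, 0.313, 1.498, -0, 1.331, -0.223], TCP at [223.987, -474.828, 250.294] pointing down, gripper open.
Joint ranges: [-2.94, 2.94], [-0.97, 2.17], [0.19, 2.56], [-1.23, 4.37], [0.02, 3.11], [-2.88, 2.88]. Speed limits (rad/s): [2.39, 2.39, 3.01, 3.14, 3.14, 3.14].

## Interface

Orientations are given as a unit quaternion [w, x, y, z].
In Python, from rig import sense, capture, finish_job, regions_of, mark_of gives the robot as it stands.
- The arm moves only by the tool jog_arm, never from a script. Its argument "series" is text: rows parted by semicolons, each of 7 numbers parted by spaces: the shift along the tool's x, y, z in units of 0.4 m (1.0 is 0.4 m), then the turn, a rotation vector about the tool's x, y, z in units of pi/2 rad (1.0 is pi/2 rad), then the opening, from -1 (shut) to 1 (fully open). A call has 1 to 20 rows; each row is the pose to reach, as a shift and turn from the pose commanded when the call began, along the tool's axes at that moment; what a row does not reach only later rows make up. A row lasts 1/8 s, in which the tool goes at most 62.5 mm and 10.7 degrees, less where a joint would pass 70% of its speed; a pose out of reach is approached as far as the arm can. A call with a number of a shift or a turn outside -1 to 1 is refused whole. A call with a gripper value outside its range is refused whole. The fingers move at their own pace and stop on an object; "grip_force" is the grip in N (left out, the last holds). Time passes only in rows, so rows that repeat a pose let the fingers close. It gives the time, the measured TCP pose, the force, the opening and the grip force at its end, in the units of the state.
- sense(): the state, without advancing time (a new reading comes with each control period).
- capture(name): name is "scene" or "top" or "wrist"; returns a dict with "img" (384x512x3 uint8, red, green, blue), "intrinsics" (3x3 intrinsics, pixels), "R" (3x3) and "t" (3): a world point X has camera coordinates R X + t. Camera axes: x right, y down, z forward; pixel columns grow to the right and rows downward; lengths in mm; the calibration is good to about 2 mm. A picture is of the moment at which its call begins. There is no depth.
- finish_job(): hands the job in; it is judged then, once.
Trained networks look in a picture, given as the dict that the camera call returned (one of the last four; its "shot" number tells which), for a name from the list of things; names that differ only in an ending like _2 or _b are one class to them, and where a whole thing is asked for, a point or a joint stands for the part that bears it (a point fixed in the world has none). Each returns a list of dicts, best first, with "confidence" (0 to 1); they miss things now and then, are a little off and sometimes report something else, mostly with a low value. They report only what shows in the picture. A call takes as long as a camera call. They do not tell look-alikes from the thing itself.
- regions_of(label, picture): "region" (384x512 bool, what is visible of it) and "point" ([row, column] in pixels, amid what is visible of it).
- mark_of(label, picture): "point" ([row, column] in pixels: a listed point, or the origin of a listed thing).
The state is a dict: "time_s": time; "joints": joint angles; "dq": joint speeds; "tau": joint torques, N m; "eef_pos": TCP position; "ee_rot": TCP orientation; "force": force on the tool from outside, world axes, zero at the start; "wrist_torque": the same for the moment, N m; "grip_width": opening from 0.0 (shut) to 1.0 (fully open); "grip_force": force on a finger pad.
Only numpy, scipy, OpenCV 4.12 (cv2) and the standard library are available. Lean on these libraries where they do the work, as an engineer would, in place of code of your own. Each camera call takes 0.05 s, during which the arm holds its last target. There are 200 camera calls.

## Working session

There is one attempt and no reset: what is moved stays moved. The work goes in short steps, Python scripts to look and compute and a tool call to move; the robot and the scene stay as the last step left them, time stands still between calls to the robot, and variables do not carry over. Pictures are saved under pics/ and viewed, at most 10 in all, crops included, and the job is handed in when it is done.

Besides the shell and the picture viewer there is one more tool, called after "Emit:" as name(argument=value, ...) on one line, values as JSON. jog_arm: Moves the arm, as the interface text tells. Shifts and turns lie within -1 to 1; 1 stands for 0.4 m of shift or pi/2 rad of turn. Its arguments: {"type":"object","properties":{"series":{"type":"string"},"grip_force":{"type":"number"}},"required":["series"]}

```bash
mkdir -p pics; cat > h.py <<'E'
import numpy as np, cv2
from rig import sense, capture, finish_job, regions_of, mark_of
def save(img,name,crop=None,scale=1):
    if crop: r0,r1,c0,c1=crop; img=img[r0:r1,c0:c1]
    img=cv2.resize(img,None,fx=scale,fy=scale,interpolation=cv2.INTER_CUBIC)
    cv2.imwrite('pics/'+name,cv2.cvtColor(img,cv2.COLOR_RGB2BGR))
def back(p,rc,z):
    K,R,t=map(np.array,(p['intrinsics'],p['R'],p['t']))
    d=R.T@np.linalg.inv(K)@np.array([rc[1],rc[0],1.]); C=-R.T@t
    return C+d*(z-C[2])/d[2]
def proj(p,X):
    K,R,t=map(np.array,(p['intrinsics'],p['R'],p['t']))
    q=K@(R@np.array(X,float)+t); return q[1]/q[2],q[0]/q[2]
E
python3 - <<'E'
from h import *
print(sense())
a=capture('scene');b=capture('top')
save(np.hstack([a['img'],b['img']]),'0.png',scale=0.78)
np.set_printoptions(precision=1,suppress=True)
for n,p in(('scene',a),('top',b)):
    print(n,'C',-np.array(p['R']).T@p['t'],p['intrinsics'][0][0])
    for l,z in(('panel',76),('wing',94),('far_lip',83),('left_lip',83),('seat',70),('case',0)):
        for m in mark_of(l,p): print(l,np.array(m['point']),round(m['confidence'],2),back(p,m['point'],z))
E
```

```text
{'time_s': 0.0, 'joints': array([-1.35341540e+00,  3.13403795e-01,  1.49844170e+00,  1.00050746e-05,
        1.33097868e+00, -2.23414806e-01]), 'dq': array([-1.65997378e-03, -4.09109924e-04,  1.40777815e-03,  5.70520872e-04,
        8.64139314e-04, -8.82131960e-05]), 'tau': array([-1.01173031e-03, -4.12268972e+01, -2.59748286e+01, -2.40959962e-04,
        4.14621973e-03, -1.95565633e-05]), 'eef_pos': array([ 223.92903024, -474.59230735,  249.75695999]), 'ee_rot': array([-6.15745535e-04,  9.75810622e-01,  2.18616677e-01,  6.71633468e-06]), 'force': array([-1.07831454,  0.44903603, -0.49416803]), 'wrist_torque': array([ 0.0224035 , -0.04346524,  0.01655199]), 'grip_force': 0.0, 'grip_width': 0.9999510516088075}
scene C [898.2 292.8 875.5] 371.53865147677226
panel [221.9 344.6] 0.81 [401.7 193.1  76. ]
panel [243.3 262.2] 0.76 [574.2  69.4  76. ]
panel [175.  264.4] 0.59 [410.2 -49.   76. ]
panel [184.8 165.7] 0.56 [ 597.1 -232.7   76. ]
panel [125.  216.7] 0.55 [ 351.7 -270.6   76. ]
wing [240.5 261.3] 0.81 [577.1  68.4  94. ]
wing [183.5 164.3] 0.64 [ 603.3 -226.7   94. ]
wing [217.  
[... 195 characters left out ...]
87 [586.  162.9  83. ]
seat [253.6 266.7] 0.64 [586.4  92.3  70. ]
case [265.9 268.3] 0.77 [583.6  98.3   0. ]
top C [424.2 -39.3 897.9] 366.3601047288444
panel [240.8 268.5] 0.92 [384.2 -78.9  76. ]
panel [151.8 201.1] 0.88 [583.4  74.5  76. ]
panel [269.5 365.3] 0.71 [ 321.4 -295.7   76. ]
panel [252.1 158.2] 0.65 [358.4 164.7  76. ]
wing [245.3 265.7] 0.69 [375.3 -71.9  94. ]
wing [153.  198.9] 0.66 [577.2  76.8  94. ]
wing [159.2 350.8] 0.61 [ 567.  -261.2   94. ]
wing [271.  361.9] 0.6 [ 320.4 -282.6   94. ]
wing [249.  155.6] 0.55 [366.4 166.   94. ]
far_lip [125.4 194.3] 0.55 [642.   89.8  83. ]
left_lip [151.3 162.7] 0.9 [582.2 158.9  83. ]
case [124.9 192. ] 0.47 [665.4 108.7   0. ]
```

View pics/0.png

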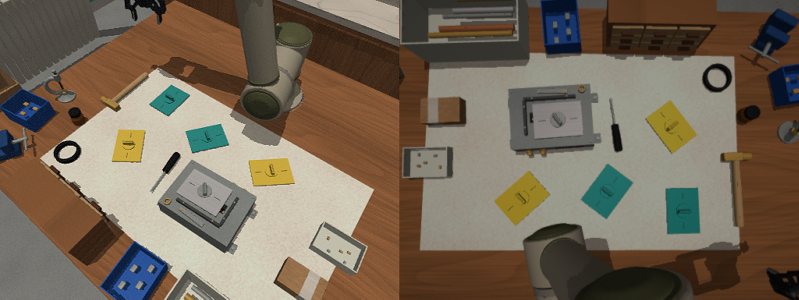

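The real panel is the silver plate on the grey case (scene 243,262; top 152,201). The look-alikes are turquoise at scene (175,264) and (125,217), and yellow at (222,344) and (185,165). I'll check my choice in a close crop.

```bash
python3 - <<'E'
from h import *
a=capture('scene');b=capture('top')
A=cv2.resize(a['img'][200:325,195:330],None,fx=4,fy=4,interpolation=cv2.INTER_CUBIC)
B=cv2.resize(b['img'][100:205,130:265],None,fx=4,fy=4,interpolation=cv2.INTER_CUBIC)
B=np.vstack([B,np.zeros((A.shape[0]-B.shape[0],B.shape[1],3),np.uint8)])
save(np.hstack([A,B])[:, :],'1.png',scale=0.74)
for n,p in(('scene',a),('top',b)):
  for l,z in (('panel',80),('wing',100)):
    for r in regions_of(l,p):
        pt=r['point']
        if abs(back(p,pt,80)[:2]-[578,72]).max()<40:
            m=r['region'].astype(np.uint8)
            rc=np.argwhere(m)
            X=np.array([back(p,q,z)[:2] for q in rc])
            box=cv2.minAreaRect(X.astype(np.float32))
            c=X-X.mean(0);w,v=np.linalg.eigh(c.T@c)
            print(n,l,r['confidence'],len(rc),box,X.mean(0),'axis',np.degrees(np.arctan2(v[1,1],v[0,1])),np.sqrt(w/len(c)))
E
```

```text
scene panel 0.75 2371 ((580.569580078125, 72.80159759521484), (105.27970123291016, 143.5764617919922), 5.252083778381348) [581.07488266  74.51070922] axis 94.46578908692389 [29.41820125 40.76995115]
scene wing 0.65 245 ((586.2593383789062, 76.67410278320312), (41.14421081542969, 39.644981384277344), 79.9731674194336) [585.62330187  76.21290007] axis -139.9974845934313 [10.02819742 11.48053544]
top panel 0.74 2727 ((579.4210815429688, 70.91862487792969), (100.3365249633789, 139.7081298828125), 4.998642444610596) [579.1216408   71.23737278] axis 95.59869649245763 [28.80828918 40.20737669]
top wing 0.71 286 ((576.3673706054688, 67.63118743896484), (40.67304992675781, 40.11553192138672), 27.569345474243164) [575.99949122  67.66610036] axis -160.57489977462347 [10.44171435 10.56955791]
```

View pics/1.png

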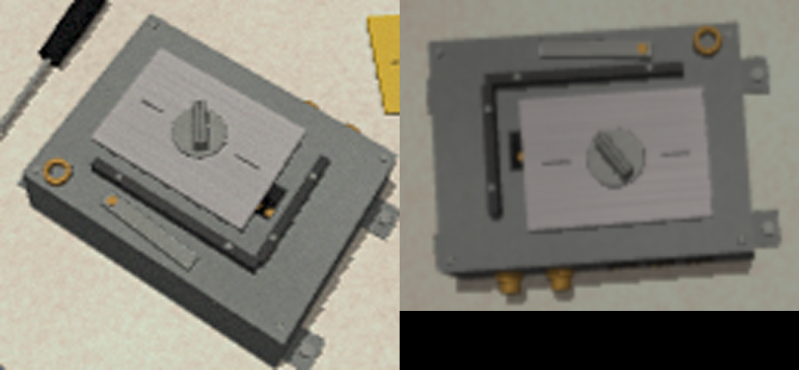

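The crop confirms the silver panel with its wing (about 35° world) and two dark lips; the case sits at a yaw of about 3.5°. I'll move over it and look with the wrist camera.

Emit:
jog_arm(series="0.69 -0.43 0 0 0 0 0;0.69 -0.43 0 0 0 0 0;0.69 -0.43 0 0 0 0 0;0.69 -0.43 0 0 0 0 0;0.69 -0.43 0 0 0 0 0;0.69 -0.43 0 0 0 0 0;0.69 -0.43 0 0 0 0 0", grip_force=40)

```text
time_s: 1.88
eef_pos: [400.4, -201.4, 250.3]
ee_rot: [0.0, 0.976, 0.219, -0.0]
force: [-0.3, 0.2, 0.3]
grip_width: 0.501
grip_force: 0.0
```

Emit:
jog_arm(series="0.69 -0.43 0.05 0 0 -0.1 0;0.69 -0.43 0.05 0 0 -0.1 0;0.69 -0.43 0.05 0 0 -0.1 0;0.69 -0.43 0.05 0 0 -0.1 0;0.69 -0.43 0.05 0 0 -0.1 0;0.69 -0.43 0.05 0 0 -0.1 0;0.69 -0.43 0.05 0 0 -0.1 0;0.69 -0.43 0.05 0 0 -0.1 0")

```text
time_s: 2.88
eef_pos: [576.2, 69.8, 230.5]
ee_rot: [0.0, 0.956, 0.293, -0.0]
force: [-0.0, 0.4, 0.5]
grip_width: 0.497
grip_force: 0.0
```

```bash
cat >> h.py <<'E'
np.set_printoptions(precision=2,suppress=True)
from scipy.spatial.transform import Rotation as Ro
def st():
    s=sense();w,x,y,z=s['ee_rot'];R=Ro.from_quat([x,y,z,w]).as_matrix()
    print('t',round(s['time_s'],2),'pos',s['eef_pos'],'yaw',round(np.degrees(np.arctan2(R[1,0],R[0,0])),2),'z',R[:,2],'F',s['force'],'T',s['wrist_torque'],'grip',round(s['grip_width'],3),s['grip_force'])
    return s,R
def fit(p,pts,z,win=6):
    pass
E
python3 - <<'E'
from h import *
s,R=st()
p=capture('wrist'); print('C',-np.array(p['R']).T@p['t'])
for l,z in(('panel',76),('wing',94),('far_lip',83),('left_lip',83),('seat',70),('case',0)):
    for m in mark_of(l,p): print(l,np.array(m['point']),round(m['confidence'],2),back(p,m['point'],z))
save(p['img'],'2.png',scale=1.5)
E
```

```text
t 2.88 pos [576.19  69.77 230.49] yaw 34.12 z [-0. -0. -1.] F [-0.02  0.36  0.5 ] T [ 0.04  0.03 -0.03] grip 0.497 0.0
C [635.23 109.55 353.45]
panel [347.7 261.1] 0.97 [428.43 -33.88  76.  ]
panel [177.3 258.6] 0.94 [580.62  72.25  76.  ]
panel [313.7 478.5] 0.92 [ 587.93 -194.59   76.  ]
panel [266.5  76.1] 0.59 [407.   169.65  76.  ]
wing [275.8  67. ] 0.8 [408.34 168.61  94.  ]
wing [184.3 255.1] 0.61 [577.48  73.72  94.  ]
wing [322.4 491. ] 0.6 [ 590.67 -191.97   94.  ]
far_lip [104.7 275.7] 0.88 [640.49  95.82  83.  ]
left_lip [115.9 170.1] 0.8 [584.2  163.13  83.  ]
```

View pics/2.png

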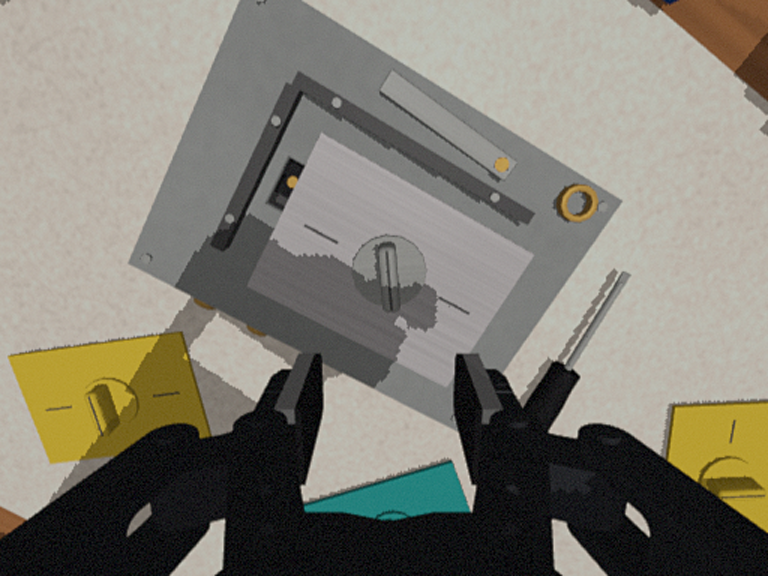

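The wrist view shows the silver panel centred at about (258,177) px in the raw image. The wing runs from (258,160) to (262,206), and the far-lip and left-lip inner edges meet near (200,65).

```bash
python3 - <<'E'
from h import *
p=capture('wrist')
def B(x,y,z): return back(p,(y/1.5,x/1.5),z)[:2]
def ang(a,b): d=b-a; return np.degrees(np.arctan2(d[1],d[0]))
l=B(468,314,80),B(305,226,80);print('lines',l,ang(*l),(l[0]+l[1])/2)
c=[B(*q,80) for q in((322,133),(533,250),(447,387),(248,285))];print('corners',np.array(c),np.mean(c,0),ang(c[1],c[0]),ang(c[2],c[3]),ang(c[2],c[1]),ang(c[3],c[0]))
f=B(530,222,83),B(300,97,83);print('far',f,ang(*f))
f=B(228,248,83),B(300,97,83);print('left',f,ang(*f))
w=B(391,306,103),B(387,243,103);print('wing',w,ang(*w),(w[0]+w[1])/2)
save(p['img'],'3.png',crop=(60,260,150,370),scale=3.0)
E
```

```text
lines (array([584.15,  17.46]), array([574.36, 127.2 ])) 95.09694080737665 [579.25  72.33]
corners [[623.02 146.04]
 [637.08   9.79]
 [537.37  -0.96]
 [525.17 136.92]] [580.66  72.95] 95.89153650935322 95.05526466024395 6.151607817065987 5.324213339732426
far (array([648.7 ,  22.53]), array([631.98, 164.86])) 96.7003896777548
left (array([539.25, 157.11]), array([631.98, 164.86])) 4.780372412921292
wing (array([568.29,  63.39]), array([596.24,  85.02])) 37.733460904155905 [582.26  74.21]
```

View pics/3.png

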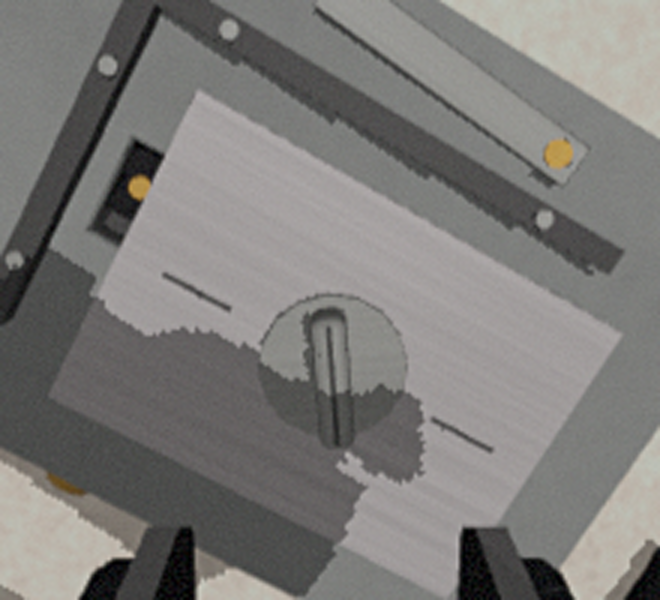

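Emit:
jog_arm(series="0.012 0 0.12 0 0 -0.02 -0.2;0.012 0 0.24 0 0 -0.02 -0.2;0.012 0 0.29 0 0 -0.02 -0.2;0.012 0 0.313 0 0 -0.02 -0.2;0.012 0 0.313 0 0 -0.02 -0.2")

```text
time_s: 3.9
eef_pos: [580.5, 74.5, 105.3]
ee_rot: [0.0, 0.951, 0.309, 0.0]
force: [-0.1, 0.9, 0.3]
grip_width: 0.399
grip_force: 0.0
```

Emit:
jog_arm(series="0 0 0 0 0 0 -0.6;0 0 0 0 0 0 -1;0 0 0 0 0 0 -1;0 0 0 0 0 0 -1;0 0 0 0 0 0 -1;0 0 0 0 0 0 -1", grip_force=40)

```text
time_s: 4.65
eef_pos: [580.8, 74.4, 105.5]
ee_rot: [0.0, 0.951, 0.309, 0.001]
force: [2.4, -0.3, 3.3]
grip_width: 0.098
grip_force: 42.3
```

```bash
python3 - <<'E'
from h import *
s,R=st()
p=capture('wrist');save(p['img'],'4.png',scale=1.5)
E
```

```text
t 4.65 pos [580.82  74.42 105.49] yaw 36.05 z [ 0. -0. -1.] F [ 2.43 -0.29  3.3 ] T [-0.11 -0.45  0.01] grip 0.098 42.31937348842621
```

View pics/4.png

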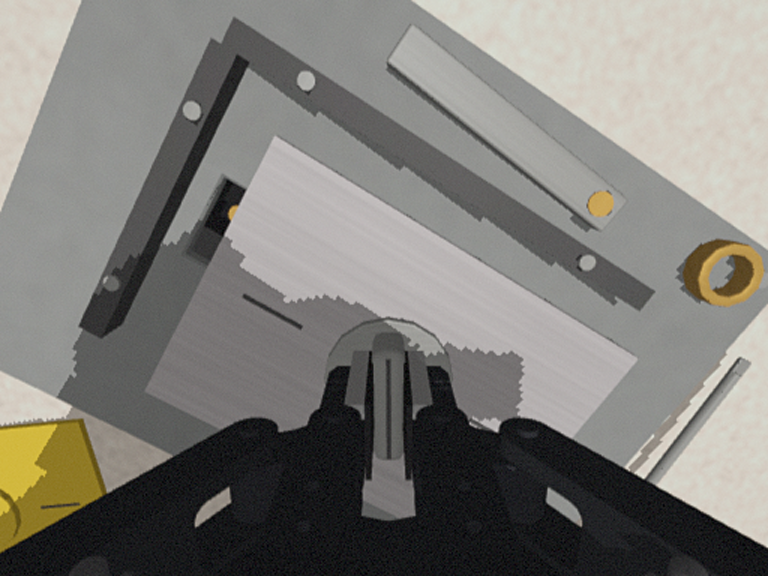

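Gripped at wing thickness. The fingers press down slightly (3 N), so I'll lift 2 mm first, then move near both lips.

Emit:
jog_arm(series="0 0 -0.005 0 0 0 -1;0 0 -0.005 0 0 0 -1;0.009 0.005 -0.005 0 0 0 -1;0.017 0.01 -0.005 0 0 0 -1;0.028 -0.007 -0.005 0 0 0 -1;0.038 -0.024 -0.005 0 0 0 -1;0.038 -0.024 -0.005 0 0 0 -1;0.038 -0.024 -0.005 0 0 0 -1")

```text
time_s: 5.7
eef_pos: [587.0, 91.4, 107.1]
ee_rot: [-0.0, 0.951, 0.31, 0.0]
force: [-0.8, 0.3, -1.5]
grip_width: 0.106
grip_force: 41.7
```

```bash
python3 - <<'E'
from h import *
s,R=st()
p=capture('wrist');save(p['img'],'5.png',scale=1.5)
E
```

```text
t 5.7 pos [586.99  91.38 107.11] yaw 36.07 z [-0.  0. -1.] F [-0.83  0.31 -1.49] T [ 0.11  0.03 -0.04] grip 0.106 41.71166718006134
```

View pics/5.png

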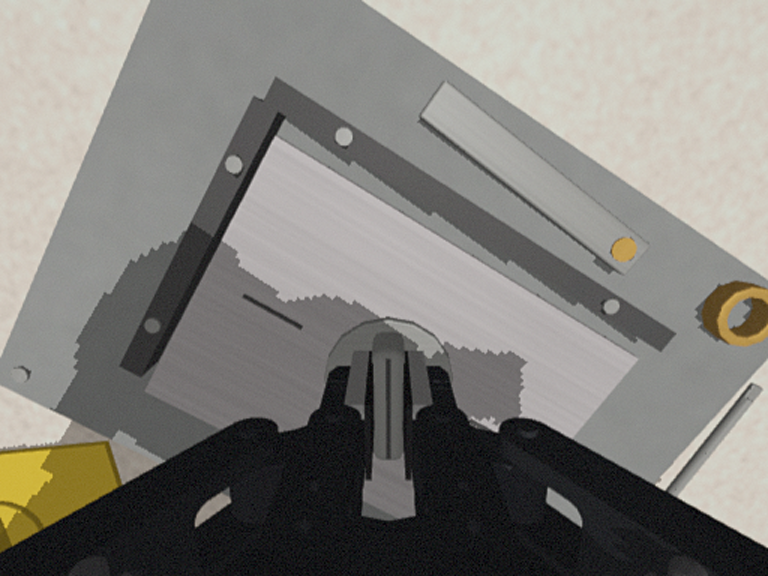

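The panel's left edge is now a few mm off the left lip and about 6 mm off the far lip. I'll approach the far lip in small steps.

Emit:
jog_arm(series="0.004 0.0026 0.001 0 0 0 -1;0.009 0.0052 0.001 0 0 0 -1;0.009 0.0052 0.001 0 0 0 -1")

```text
time_s: 6.12
eef_pos: [591.5, 91.5, 106.8]
ee_rot: [0.0, 0.951, 0.309, 0.0]
force: [0.5, -0.3, 0.2]
grip_width: 0.101
grip_force: 41.9
```

Emit:
jog_arm(series="0.002 0.0013 0 0 0 0 -1;0.002 0.0013 0 0 0 0 -1")

```text
time_s: 6.38
eef_pos: [592.2, 91.7, 106.7]
ee_rot: [0.0, 0.951, 0.309, 0.0]
force: [-1.2, -0.9, 0.6]
grip_width: 0.1
grip_force: 42.0
```

Emit:
jog_arm(series="0.002 0.0013 0 0 0 0 -1;0.002 0.0013 0 0 0 0 -1")

```text
time_s: 6.62
eef_pos: [593.1, 91.8, 106.7]
ee_rot: [-0.0, 0.951, 0.309, 0.0]
force: [-1.6, 0.3, -0.3]
grip_width: 0.101
grip_force: 42.0
```

Emit:
jog_arm(series="0.002 0.0013 0 0 0 0 -1;0.002 0.0013 0 0 0 0 -1")

```text
time_s: 6.88
eef_pos: [593.3, 91.8, 106.6]
ee_rot: [-0.0, 0.951, 0.31, -0.001]
force: [-6.5, -0.2, 2.5]
grip_width: 0.103
grip_force: 42.3
```

```bash
python3 - <<'E'
from h import *
s,R=st()
p=capture('wrist');save(p['img'],'6.png',scale=1.5)
E
```

```text
t 6.88 pos [593.31  91.83 106.56] yaw 36.07 z [-0. -0. -1.] F [-6.53 -0.23  2.51] T [-0.13  1.02 -0.01] grip 0.103 42.30308175086975
```

View pics/6.png

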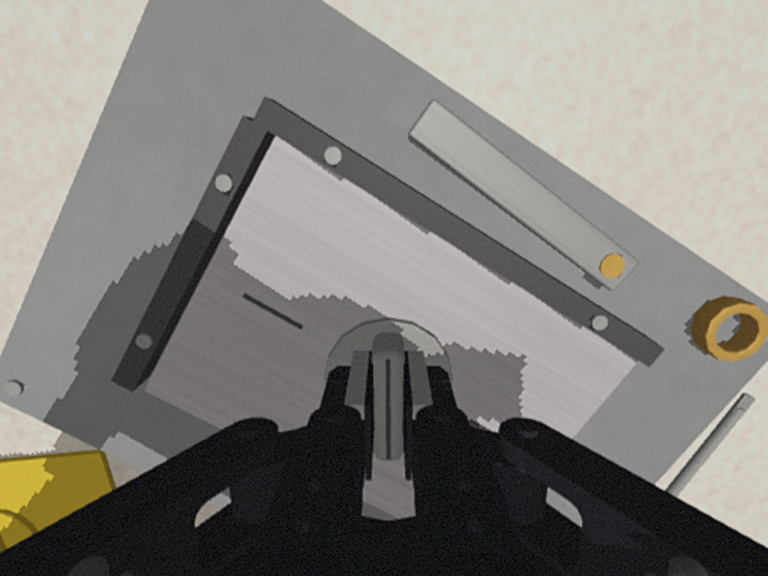

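Now touching the far lip (6.5 N). I'll ease that push and move towards the left lip.

Emit:
jog_arm(series="-0.001 -0.0006 0 0 0 0 -1;0.0003 -0.0027 0 0 0 0 -1;0.0003 -0.0027 0 0 0 0 -1")

```text
time_s: 7.3
eef_pos: [593.3, 92.3, 106.6]
ee_rot: [0.0, 0.951, 0.31, -0.001]
force: [-5.1, -3.0, 1.3]
grip_width: 0.104
grip_force: 42.1
```

Emit:
jog_arm(series="0.0013 -0.0021 0 0 0 0 -1;0.0013 -0.0021 0 0 0 0 -1")

```text
time_s: 7.55
eef_pos: [593.2, 93.2, 106.5]
ee_rot: [0.0, 0.951, 0.31, -0.001]
force: [-4.5, -3.4, 0.7]
grip_width: 0.104
grip_force: 42.0
```

Emit:
jog_arm(series="0.001 -0.0024 0 0 0 0 -1;0.001 -0.0024 0 0 0 0 -1")

```text
time_s: 7.8
eef_pos: [593.1, 94.3, 106.5]
ee_rot: [0.0, 0.951, 0.309, -0.0]
force: [-3.8, -3.9, -0.5]
grip_width: 0.105
grip_force: 41.9
```

Emit:
jog_arm(series="0.001 -0.0024 0 0 0 0 -1;0.001 -0.0024 0 0 0 0 -1")

```text
time_s: 8.05
eef_pos: [593.1, 94.4, 106.6]
ee_rot: [0.001, 0.951, 0.309, -0.0]
force: [-3.2, -8.0, 0.3]
grip_width: 0.103
grip_force: 41.9
```

Both lips are in contact. Before turning, I'll check the off-centre distance between the TCP and the fastener axis.

```bash
python3 - <<'E'
from h import *
s,R=st()
p=capture('wrist');g=p['img']
save(g,'7.png',crop=(70,330,70,450),scale=2.1)
def tool(x,y,z):
    d=np.append(back(p,(y/1.5,x/1.5),z)[:2],0)-np.append(s['eef_pos'][:2],0); return (R.T@d)[:2]
for q in((327,372),(350,332),(390,318),(430,332),(453,370)): print('fl',tool(*q,84))
print('wing',tool(390,335,103),tool(388,458,103))
for l,z in(('panel',76),('wing',94),('far_lip',83),('left_lip',83)):
    for m in mark_of(l,p)[:1]: print(l,m['point'],m['confidence'],back(p,m['point'],z))
E
```

```text
t 8.05 pos [593.07  94.41 106.57] yaw 36.06 z [-0. -0. -1.] F [-3.17 -8.02  0.27] T [-1.47  0.51 -0.01] grip 0.103 41.912532448768616
fl [  0.02 -20.06]
fl [ 14.33 -12.02]
fl [19.15  1.03]
fl [14.28 14.1 ]
fl [ 0.66 22.12]
wing [20.84  0.9 ] [-19.82   0.3 ]
panel [358.4, 8.7] 0.93 [445.1  169.48  76.  ]
wing [266.1, 256.5] 0.87 [588.95  92.27  94.  ]
far_lip [171.1, 315.9] 0.72 [640.84  95.35  83.  ]
left_lip [182.8, 131.1] 0.75 [584.8  162.89  83.  ]
```

View pics/7.png

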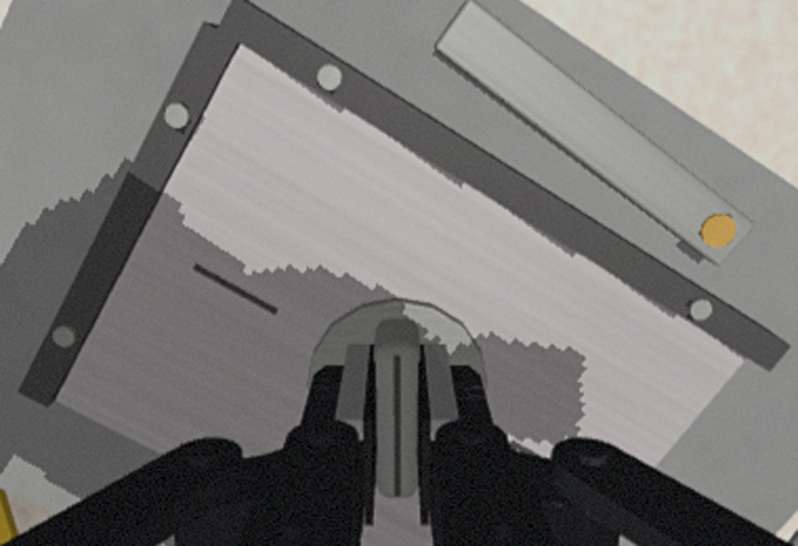

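The panel looks home on both lips. The fastener axis sits about 2.5 mm behind the TCP along tool x, so I'll ease the left push and turn about that axis, checking forces along the way.

Emit:
jog_arm(series="-0.0007 0.001 0 0 0 0 -1;-0.0008 0 0 0 0 -0.1 -1;-0.001 -0.0009 0 0 0 -0.2 -1;-0.0014 -0.0018 0 0 0 -0.3 -1;-0.0014 -0.0018 0 0 0 -0.3 -1")

```text
time_s: 8.93
eef_pos: [591.9, 95.3, 106.6]
ee_rot: [0.0, 0.852, 0.524, -0.001]
force: [-4.5, -4.6, 0.2]
grip_width: 0.106
grip_force: 42.0
```

```bash
python3 - <<'E'
from h import *
st()
E
```

```text
t 8.93 pos [591.88  95.34 106.56] yaw 63.16 z [-0. -0. -1.] F [-4.54 -4.55  0.18] T [-1.03  0.73 -0.04] grip 0.106 41.99776589870453
```

Emit:
jog_arm(series="-0.0001 -0.0011 0 0 0 -0.11 -1;-0.0004 -0.0021 0 0 0 -0.22 -1;-0.0008 -0.0031 0 0 0 -0.33 -1;-0.0008 -0.0031 0 0 0 -0.33 -1")

```text
time_s: 9.43
eef_pos: [590.3, 95.7, 106.6]
ee_rot: [-0.0, 0.689, 0.725, -0.001]
force: [-7.1, -4.2, 3.2]
grip_width: 0.107
grip_force: 42.2
```

```bash
python3 - <<'E'
from h import *
st()
E
```

```text
t 9.43 pos [590.28  95.69 106.61] yaw 92.88 z [-0. -0. -1.] F [-7.08 -4.22  3.16] T [-1.    1.   -0.01] grip 0.107 42.2299325466156
```

Emit:
jog_arm(series="0 -0.0001 0 0 0 -0.011 -1;0 -0.0001 0 0 0 -0.011 -1")

```text
time_s: 9.68
eef_pos: [590.2, 95.7, 106.6]
ee_rot: [-0.0, 0.683, 0.73, -0.001]
force: [-7.1, -3.8, 2.2]
grip_width: 0.1
grip_force: 42.2
```

```bash
python3 - <<'E'
from h import *
st()
p=capture('wrist')
save(p['img'],'8.png',scale=1.5)
E
```

```text
t 9.68 pos [590.23  95.69 106.59] yaw 93.77 z [-0. -0. -1.] F [-7.12 -3.78  2.22] T [-1.02  1.1   0.01] grip 0.1 42.24481165409088
```

View pics/8.png

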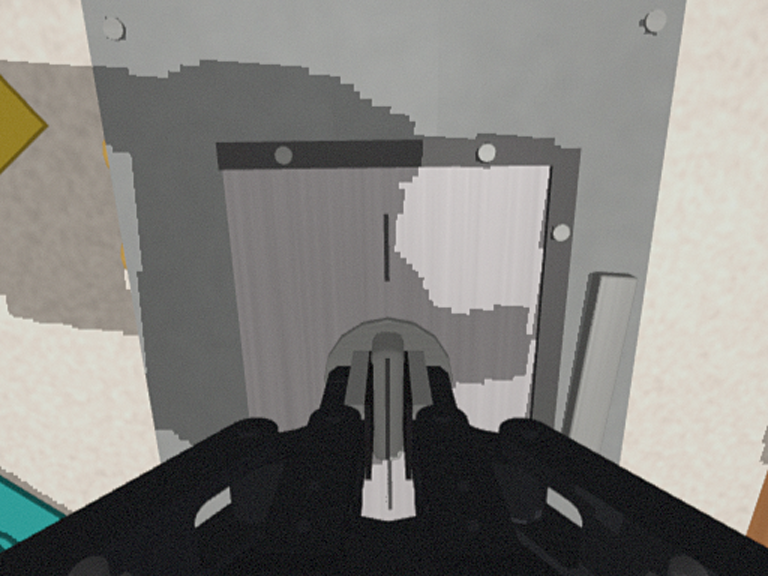

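The wing and the index line both lie at column ~387 and are nearly parallel. I'll turn the last degrees to feel the stop.

Emit:
jog_arm(series="0 -0.0001 0 0 0 -0.012 -1;0 -0.0001 0 0 0 -0.012 -1")

```text
time_s: 9.98
eef_pos: [590.2, 95.7, 106.6]
ee_rot: [-0.0, 0.677, 0.736, -0.001]
force: [-6.8, -4.2, 3.2]
grip_width: 0.102
grip_force: 42.3
```

```bash
python3 - <<'E'
from h import *
st()
E
```

```text
t 9.97 pos [590.16  95.7  106.63] yaw 94.83 z [-0. -0. -1.] F [-6.82 -4.2   3.2 ] T [-1.04  1.11 -0.16] grip 0.102 42.34152674674988
```

Emit:
jog_arm(series="0 -0.0001 0 0 0 -0.012 -1;0 -0.0001 0 0 0 -0.012 -1")

```text
time_s: 10.22
eef_pos: [590.2, 95.7, 106.7]
ee_rot: [-0.0, 0.67, 0.742, -0.001]
force: [-7.6, -4.4, 3.6]
grip_width: 0.101
grip_force: 42.7
```

```bash
python3 - <<'E'
from h import *
st()
E
```

```text
t 10.22 pos [590.16  95.69 106.7 ] yaw 95.86 z [-0. -0. -1.] F [-7.65 -4.37  3.63] T [-1.02  1.14 -0.53] grip 0.101 42.74802088737488
```

The stop is felt at about 94.4° (torque jumps). I'll turn back to neutral and ease the lip pushes.

Emit:
jog_arm(series="0 0 0 0 0 0.016 -1;-0.0012 -0.0025 0 0 0 0.016 -1;-0.0012 -0.0025 0 0 0 0.016 -1")

```text
time_s: 10.6
eef_pos: [590.1, 95.5, 106.8]
ee_rot: [0.0, 0.679, 0.734, 0.0]
force: [-0.3, -3.0, -0.3]
grip_width: 0.105
grip_force: 41.9
```

```bash
python3 - <<'E'
from h import *
st()
E
```

```text
t 10.6 pos [590.07  95.54 106.77] yaw 94.47 z [ 0. -0. -1.] F [-0.29 -2.99 -0.25] T [-0.59  0.13 -0.03] grip 0.105 41.886677742004395
```

Emit:
jog_arm(series="-0.0004 0.0007 0 0 0 0 -1;-0.0004 0.0007 0.006 0 0 0 -1;-0.0004 0.0007 0.01 0 0 0 -1;-0.0004 0.0007 0.01 0 0 0 -1")

```text
time_s: 11.1
eef_pos: [590.1, 95.5, 102.9]
ee_rot: [0.0, 0.679, 0.734, 0.0]
force: [-3.0, -2.0, 4.2]
grip_width: 0.103
grip_force: 42.5
```

Emit:
jog_arm(series="0 0 0.0025 0 0 0 -1;0 0 0.0025 0 0 0 -1")

```text
time_s: 11.35
eef_pos: [590.1, 95.5, 102.1]
ee_rot: [0.0, 0.679, 0.734, 0.0]
force: [-3.4, -2.8, 5.0]
grip_width: 0.102
grip_force: 42.8
```

The panel is past the 1.5 mm block depth, so the foot is entering the slot. I'll keep pressing.

Emit:
jog_arm(series="0 0 0.0025 0 0 0 -1;0 0 0.0025 0 0 0 -1")

```text
time_s: 11.6
eef_pos: [590.2, 95.5, 101.4]
ee_rot: [0.0, 0.679, 0.734, 0.0]
force: [-4.7, -2.6, 8.1]
grip_width: 0.106
grip_force: 43.1
```

Emit:
jog_arm(series="0 0 0.002 0 0 0 -1;0 0 0.002 0 0 0 -1")

```text
time_s: 11.85
eef_pos: [590.2, 95.6, 101.1]
ee_rot: [0.0, 0.679, 0.734, 0.0]
force: [-7.0, -2.8, 11.3]
grip_width: 0.105
grip_force: 43.6
```

Emit:
jog_arm(series="-0.0003 -0.0022 0.0005 0 0 0 -1;-0.0003 -0.0022 0.0015 0 0 0 -1;-0.0003 -0.0022 0.0015 0 0 0 -1")

```text
time_s: 12.22
eef_pos: [590.1, 95.6, 101.0]
ee_rot: [0.001, 0.679, 0.734, 0.001]
force: [-4.0, 0.0, 12.7]
grip_width: 0.105
grip_force: 43.7
```

```bash
python3 - <<'E'
from h import *
st()
E
```

```text
t 12.22 pos [590.09  95.6  101.01] yaw 94.48 z [ 0.  0. -1.] F [-3.96  0.04 12.73] T [-0.44  0.71 -0.09] grip 0.105 43.697903752326965
```

Emit:
jog_arm(series="0 -0.001 0.002 0 0 0 -1;0 -0.001 0.002 0 0 0 -1;0 -0.001 0.002 0 0 0 -1")

```text
time_s: 12.6
eef_pos: [590.1, 95.6, 100.7]
ee_rot: [0.002, 0.679, 0.734, 0.002]
force: [-3.1, -0.2, 15.6]
grip_width: 0.099
grip_force: 44.0
```

```bash
python3 - <<'E'
from h import *
st()
p=capture('wrist');save(p['img'],'9.png',crop=(70,320,120,420),scale=2)
a=capture('scene')
save(a['img'],'10.png',crop=(200,325,195,330),scale=4.5)
E
```

```text
t 12.6 pos [590.07  95.61 100.72] yaw 94.48 z [ 0.  0. -1.] F [-3.07 -0.22 15.58] T [-0.36  0.65 -0.1 ] grip 0.099 44.005032777786255
```

View pics/9.png

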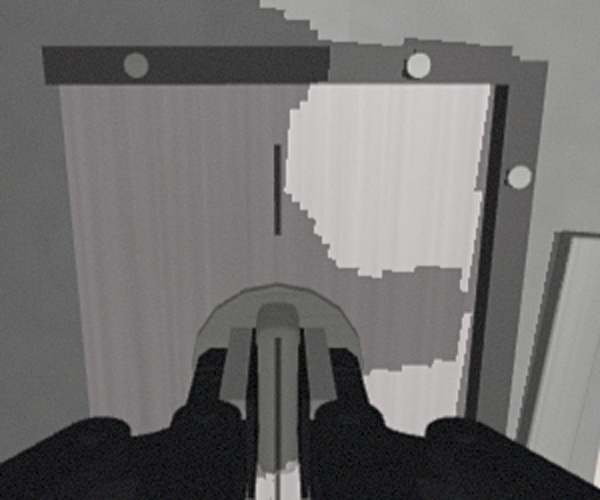

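The wing is in line with the index line (both at column ~278), both edges sit at the lips, and the panel has gone down 6.0 mm with 15.6 N. I'll hold briefly to confirm it is steady.

Emit:
jog_arm(series="0 0 0 0 0 0 -1;0 0 0 0 0 0 -1;0 0 0 0 0 0 -1;0 0 0 0 0 0 -1")

```text
time_s: 13.2
eef_pos: [590.1, 95.6, 100.7]
ee_rot: [0.002, 0.679, 0.734, 0.002]
force: [-2.9, -0.6, 15.6]
grip_width: 0.105
grip_force: 44.0
```

```bash
python3 - <<'E'
from h import *
s,R=st()
if 10<s['force'][2]<20: print(finish_job())
E
```

```text
t 13.2 pos [590.08  95.64 100.72] yaw 94.48 z [ 0.  0. -1.] F [-2.94 -0.59 15.62] T [-0.37  0.68 -0.05] grip 0.105 44.004852175712585
the job is handed in; nothing more can be done
None
```

The panel was pushed home against both lips, its wing turned in line with the index lines, and it is now held down on the case with about 15.6 N; I handed the job in at 13.2 s without a verdict shown, and judged flatness from the 6 mm of downward travel, not from a side view of the seam.

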